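# Hold the shaft collar on the curd mill drive

### The job

Turn the upright shaft of the curd mill's drive box, feeling with the fingers, until its two flats lie square across the key channel on top of the box, then pick up the steel collar with the set-screw and lower it over the flats with the screw pointing out along the channel. Finish while still gripping the collar there, level and midway along the flats, clearly off the shoulder below and not sticking out above the shaft's top, so that I can tighten the screw: do not let go. Leave the other things on the stall where they are.

Things in the scene. Friction and masses are not known exactly. Their poses are not given: they have to be found in the camera images.
- mill_shoulder (a point): On the axis of the mill drive box's upright steel shaft, at the shoulder where its flats end below, 82 mm above the table. z up; x points out along the key channel; does not turn with the shaft. The drive box is aluminium, 130 x 130 x 62 mm, bolted down. Below the shoulder the shaft is round, 24 mm across, in a bearing boss of radius 20 mm that ends 10 mm under the shoulder.
- mill_top (a point): On the shaft's axis at its top, 58 mm above the shoulder (does not turn with it). All the way between, the shaft has two opposite parallel flats: 12 mm across flats, 24 mm across the round sides; the last 4 mm taper in. It turns about z against light friction (0.05 N m) and stays where left. No reading tells its angle: feel or look. At the start the flats' normal is 0.6 rad or more off the channel's x.
- mill_channel (a point): Outer end of the key channel: a gap between two low dark rails (8 mm high) on the drive box, running 29 to 63 mm from the shaft along x; this point is 63 mm out, 16 mm below the shoulder. The flats' normal must be brought along it (half a turn more is the same). Fingers closing at angle a off that normal stop about 24 x cos(60 deg - a) mm apart (12 mm when square; 24 mm beyond 60 deg).
- collar_center (a point): Centre, half-way up, of the loose steel collar: 40 mm outside, 30 mm tall, about 0.18 kg, standing on the table, z up. Its bore is 15 mm across two flats, which face along x, and 27 mm across the round sides, so it passes over the shaft's flats only when in line with them to about 8 deg. The set-screw is at +x; no other ring has one. Grasp across y.
- collar_screw (a point): Outer end of the collar's set-screw, a dark round stub 10 mm across that stands 9 mm out of the collar's side, half-way up, 29 mm from the collar's axis; it must finally point along the mill's +x, out along the channel.
- spacer_center (a point): Centre of a plain spacer ring, the collar's size but with a round bore and no screw; not needed, leave it.
- crankknob: A loose turned wooden knob, 40 mm wide, 46 mm tall, origin at the centre of its underside; leave it.
- jar_a: A white jar, 84 mm wide, 110 mm tall, origin at the centre of its underside; leave it.
- jar_b: Another white jar of the same size; leave it.
- jar_c: A dark jar, 76 mm wide, 120 mm tall, origin at the centre of its underside; leave it.
Mind the look-alikes: they are no part of the job. Leave any blue look-alike of the part that bears collar_center alone.

How it is judged:
At the end, for the whole second after the job is handed in: The collar is round the shaft within 5 mm of its axis, level within 0.12 rad, its lower face 3 to 27 mm above the shoulder, its screw along the channel (mill +x) within 0.25 rad, gripped by the fingers with over 3 N, and still (under 20 mm/s) (horizontal distance between collar_center and mill_shoulder below 0.005 m and z of collar_center in the frame of mill_shoulder between 0.018 and 0.042 m and angle between the x axis of collar_center and the x axis of mill_shoulder, either way round below 0.25 rad and x of collar_screw in the frame of mill_shoulder above 0.015 m and angle between collar_center's own z axis and vertical below 0.12 rad and contact force between the fingers and collar above 3 N and linear speed of collar below 0.02 m/s); the arm keeps its last pose, push and grip.
It fails at once if the plain spacer ring is pushed more than 3 cm (distance of spacer_center from where it was at the start of the episode above 0.03 m).
It fails at once if the wooden crank knob is pushed more than 3 cm (distance of crankknob from where it was at the start of the episode above 0.03 m).
It fails at once if a jar is pushed more than 3 cm (distance of jar_a from where it was at the start of the episode above 0.03 m).
It fails at once if a jar is pushed more than 3 cm (distance of jar_b from where it was at the start of the episode above 0.03 m).
It fails at once if a jar is pushed more than 3 cm (distance of jar_c from where it was at the start of the episode above 0.03 m).
It also fails if it takes over 70 s, if anything falls off the work surface, if the arm or the gripper's body presses on something with over 40 N, if the wrist force passes 120 N, or if a joint passes its speed limit or range.

### The arm

A 6-joint arm with a two-finger parallel gripper is mounted at the origin on the work surface. World frame = base frame: x ahead of the robot, y to its left, z up, the work surface at z = 0. Lengths are in m, angles in rad, forces in N, time in s.
With the tool pointing down it reaches from about 0.35 to 0.85 m from the base axis. Payload 8.1 kg.
Tool frame: the origin (TCP) lies on the centre line of the jaws, within the pads' length; the fingertips stand robot.tips_ahead ahead of it and the grasp point (between the pads) lies 8 mm behind it (robot.tips_ahead is the distance from the TCP to the fingertips, in m); z points along the fingers, y is the direction in which the jaws open and shut (so a half turn about z gives the same grasp; the last joint's range is limited). The gripper opens to 93 mm and grips with 3 to 60 N. Pads are 15 mm wide; open, the fingers measure 128 mm over their backs; the gripper's body (75 mm by 188 mm) begins 65 mm behind the grasp point.
Start: joints at [-1.287, 0.13, 1.488, -0, 1.523, -0.085], TCP at [0.216, -0.56, 0.23] pointing down, gripper open.
Joint ranges: [-2.96, 2.96], [-0.89, 2.26], [0.02, 2.5], [-1.34, 4.48], [0, 2.73], [-2.66, 2.66]. Speed limits (rad/s): [2.39, 2.39, 2.79, 3.14, 3.14, 3.14].

### API

Orientations are given as a rotation vector (axis times angle).
In Python, from plant import monitor, eyes, job, robot gives the robot as it stands.
- The arm moves only by the tool servo_tool, never from a script. Its argument "plan" is a list that holds one entry, the list of rows, each a list of 7 numbers: the closure, from -1 (fully open) to 1 (shut), so that 0 is half open, then the shift along the world's x, y, z in mm, then the turn, a rotation vector about the world's x, y, z in rad. In form: [[[hand, dx, dy, dz, ax, ay, az], ...]]. A call has 1 to 12 rows; each row shifts and turns the commanded pose from where the row before left it; what a row does not reach is not made up. A row lasts 1/10 s, in which the tool goes at most 50 mm and 8.59 degrees, less where a joint would pass 70% of its speed; a pose out of reach is approached as far as the arm can. A call with a gripper value outside its range is refused whole. The fingers move at their own pace and stop on an object; "force" is the grip in N (left out, the last holds). Time passes only in rows, so rows that do not move let the fingers close. It gives the time, the measured TCP pose, the force and the opening at its end, in the units of the state.
- monitor.read_state(): the state, without advancing time (a new reading comes with each control period).
- eyes.read_camera(name): name is "scene" or "top" or "wrist"; returns the picture (384x512x3 uint8, red, green, blue); there is no depth.
- eyes.camera_info(name): a dict with "mtx" (3x3 intrinsics, pixels), "R" (3x3) and "t" (3): a world point X has camera coordinates R X + t. Camera axes: x right, y down, z forward; pixel columns grow to the right and rows downward; lengths in m; the calibration is good to about 2 mm. A picture is of the moment at which its call begins: read the wrist's pose just before it. camera_info takes no time and is no camera call; for the wrist camera it gives the pose at the moment of the call.
- job.close_job(): hands the job in, once; it reports no verdict.
The state is a dict: "t": time; "q": joint angles; "dq": joint speeds; "joint_torque": joint torques, N m; "tool_pos": TCP position; "orientation": TCP orientation; "force": force on the tool from outside, world axes, zero at the start; "wrist_torque": the same for the moment, N m; "opening": finger opening in m.
Only numpy, scipy, OpenCV 4.12 (cv2) and the standard library are available. Lean on these libraries where they do the work, as an engineer would, in place of code of your own. Each camera call takes 0.05 s, during which the arm holds its last target. There are 200 camera calls.

## Working session

There is one attempt and no reset: what is moved stays moved. The work goes in short steps, Python scripts to look and compute and a tool call to move; the robot and the scene stay as the last step left them, time stands still between calls to the robot, and variables do not carry over. Pictures are saved under pics/ and viewed, about 8 in all and at most 12, crops included, and the job is handed in when it is done.

Besides the shell and the picture viewer there is one more tool, called by a JSON object that holds its "fn" and its "kwargs". servo_tool: Moves the arm, as the interface text tells. Its arguments: {"type":"object","properties":{"plan":{"type":"array"},"force":{"type":"number"}},"required":["plan"]}

```bash
mkdir -p pics; ls; python3 - <<'E'
from plant import monitor, eyes, job, robot
import cv2,numpy as np
s=monitor.read_state();print(s['t'],s['tool_pos'],s['orientation'],s['opening'],robot.tips_ahead)
a=eyes.read_camera('scene');b=eyes.read_camera('top')
cv2.imwrite('pics/scene.png',a[...,::-1]);cv2.imwrite('pics/top.png',b[...,::-1])
for n in('scene','top','wrist'):
  i=eyes.camera_info(n);print(n,np.round(i['mtx'],1).tolist(),np.round(-i['R'].T@i['t'],3),np.round(i['R'],2).tolist())
E
```

```text
pics
0.0 [ 0.2161732  -0.55912212  0.22859209] [-3.08655303e+00 -5.75766924e-01  3.00520059e-04] 0.09325106539015647 0.011
scene [[377.3, 0.0, 248.4], [0.0, 377.3, 186.1], [0.0, 0.0, 1.0]] [ 0.939 -0.53   0.947] [[0.82, 0.57, 0.01], [0.45, -0.64, -0.62], [-0.35, 0.51, -0.78]]
top [[472.7, 0.0, 256.3], [0.0, 472.7, 188.0], [0.0, 0.0, 1.0]] [0.307 0.038 1.345] [[-0.08, -1.0, -0.0], [-0.97, 0.08, -0.21], [0.21, -0.01, -0.98]]
wrist [[297.4, 0.0, 255.3], [0.0, 297.4, 193.8], [0.0, 0.0, 1.0]] [ 0.279 -0.535  0.385] [[0.36, -0.93, -0.0], [-0.9, -0.35, 0.24], [-0.23, -0.09, -0.97]]
```

```bash
python3 -c "
import cv2;a=cv2.imread('pics/top.png');cv2.imwrite('pics/top2.png',cv2.resize(a,(800,600),interpolation=cv2.INTER_CUBIC))"
```

```text
(no output)
```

View pics/top2.png

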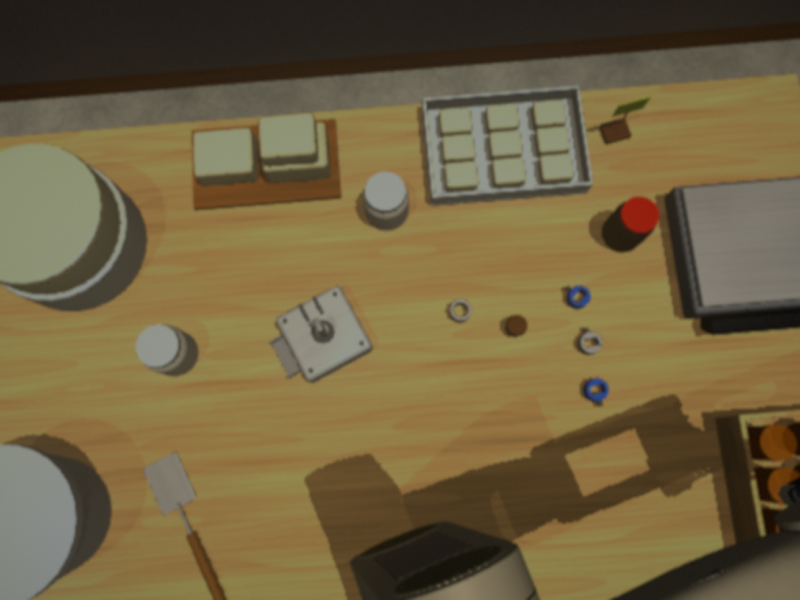

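View pics/scene.png

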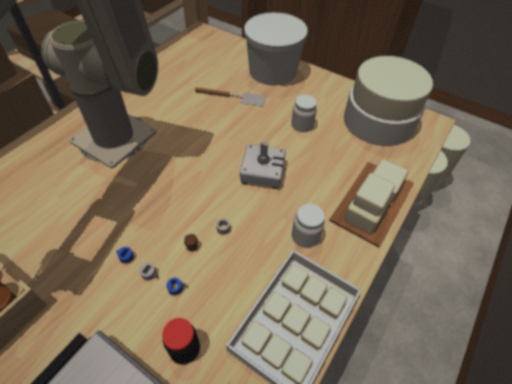

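The top view (800x600) shows the drive box centred near (323,333), with the channel rails at its upper-left edge near (313,303). The grey collar, with its dark stub to the left, is at (590,342) between two blue look-alikes. The plain spacer is at (459,310) and the knob at (516,325). The scene view agrees.

```bash
cat > h.py <<'E'
from plant import monitor, eyes, job, robot
import cv2,numpy as np
from scipy.spatial.transform import Rotation as Rn
def ray(i,u,v,z):
    C=-i['R'].T@i['t'];d=i['R'].T@np.linalg.inv(i['mtx'])@[u,v,1.]
    return C+d*(z-C[2])/d[2]
def proj(i,X):
    c=i['mtx']@(i['R']@np.asarray(X)+i['t']);return c[:2]/c[2]
def st():
    s=monitor.read_state();print('t',round(s['t'],2),'pos',np.round(s['tool_pos'],4),'Y',np.round(Rn.from_rotvec(s['orientation']).as_matrix()[:,1],3),'Z',np.round(Rn.from_rotvec(s['orientation']).as_matrix()[:,2],3),'F',np.round(s['force'],1),'M',np.round(s['wrist_torque'],2),'op',round(s['opening']*1e3,1),'q',np.round(s['q'],2));return s
E
python3 - <<'E'
from h import *
i=eyes.camera_info('top')
P=lambda u,v,z:ray(i,u*.64,v*.64,z)
c=[P(*p,.062) for p in[(278,327),(338,290),(371,344),(312,380)]]
print('box',np.round(c,3),np.mean(c,0))
for n,a in dict(chan=(313,302,.066),shaft=(321,324,.14),collar=(590,342,.03),blue1=(578,296,.03),blue2=(596,390,.03),spacer=(459,310,.03),knob=(516,325,.046),jarW=(385,190,.11),jarL=(160,346,.11),red=(640,215,.12)).items(): print(n,np.round(P(*a),3))
a=cv2.imread('pics/top.png');b=cv2.imread('pics/scene.png')
k=lambda im,x0,y0,w,h:cv2.resize(im[y0:y0+h,x0:x0+w],(390,390),interpolation=cv2.INTER_CUBIC)
o=np.vstack([np.hstack([k(a,172,178,70,70),k(a,343,183,70,70)])])
cv2.imwrite('pics/c1.png',o)
E
```

```text
box [[0.537 0.242 0.062]
 [0.595 0.132 0.062]
 [0.494 0.081 0.062]
 [0.439 0.188 0.062]] [0.51635007 0.16053962 0.062     ]
chan [0.576 0.177 0.066]
shaft [0.522 0.158 0.14 ]
collar [ 0.469 -0.31   0.03 ]
blue1 [ 0.554 -0.299  0.03 ]
blue2 [ 0.383 -0.308  0.03 ]
spacer [ 0.547 -0.082  0.03 ]
knob [ 0.508 -0.178  0.046]
jarW [0.757 0.034 0.11 ]
jarL [0.513 0.434 0.11 ]
red [ 0.67  -0.402  0.12 ]
```

View pics/c1.png

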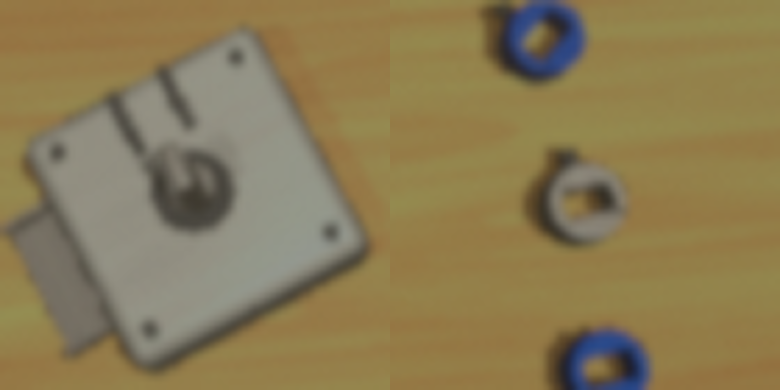

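The crop shows the channel rails running up and to the left. The collar's stub is at upper left of the ring, crop (565,157), with the ring centre at (585,203). I'll compute the directions.

```bash
python3 - <<'E'
from h import *
i=eyes.camera_info('top');s=390/70
o=ray(i,172+136/s,178+82/s,.07);n=ray(i,172+167/s,178+140/s,.07);print(o,n,np.degrees(np.arctan2(*(o-n)[1::-1])))
c=ray(i,343+(585-390)/s,183+203/s,.03);k=ray(i,343+(565-390)/s,183+157/s,.02);print(c,k,np.degrees(np.arctan2(*(k-c)[1::-1])))
st()
E
```

```text
[0.57781698 0.18740808 0.07      ] [0.54746948 0.17388456 0.07      ] 24.01881085193284
[ 0.46696267 -0.31048155  0.03      ] [ 0.49241242 -0.30624495  0.02      ] 9.451311883528808
t 0.1 pos [ 0.2162 -0.5592  0.2287] Y [ 0.36  -0.933 -0.002] Z [-0.     0.002 -1.   ] F [0.2 0.1 0.5] M [ 0.05 -0.02 -0.04] op 93.2 q [-1.29  0.13  1.49  0.    1.52 -0.09]
```

{"fn": "servo_tool", "kwargs": {"plan": [[[-1,40,40,0,0,0,0.07],[-1,40,40,0,0,0,0.07],[-1,40,40,0,0,0,0.07],[-1,40,40,0,0,0,0.07],[-1,40,40,0,0,0,0.07],[-1,0,0,0,0,0,0]]]}}

```text
t: 0.7
tool_pos: [0.3968, -0.3783, 0.2293]
orientation: [-2.935, -1.117, -0.003]
force: [0.2, -0.5, 0.2]
opening: 0.093
```

```bash
python3 - <<'E'
from h import *
st();a=eyes.read_camera('wrist');i=eyes.camera_info('wrist');cv2.imwrite('pics/w1.png',a[...,::-1])
import pickle;pickle.dump(i,open('w1.pkl','wb'));print(proj(i,[.468,-.31,.03]))
E
```

```text
t 0.7 pos [ 0.3968 -0.3783  0.2293] Y [ 0.665 -0.747 -0.001] Z [ 0.001  0.002 -1.   ] F [ 0.2 -0.5  0.2] M [-0.06 -0.03 -0.03] op 93.0 q [-0.86 -0.01  1.63  0.    1.52 -0.01]
[251.83220702  88.38182782]
```

View pics/w1.png

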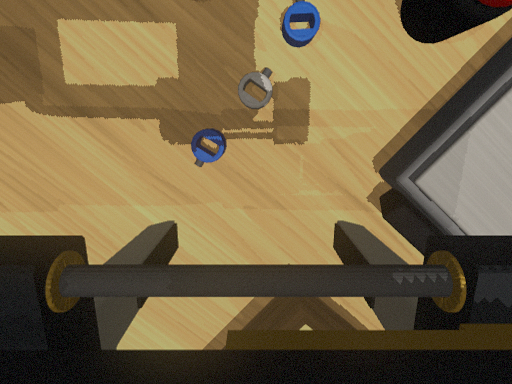

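The wrist view shows the grey collar at (255,90), with its stub up-right at (266,72). Blue look-alikes are at (300,22) and (208,147). Next I'll go to the mill.

```bash
python3 - <<'E'
from h import *
import pickle;i=pickle.load(open('w1.pkl','rb'))
c=ray(i,254,89,.03);k=ray(i,267,72,.018);print(c,k,np.degrees(np.arctan2(*(k-c)[1::-1])))
E
```

```text
[ 0.46912872 -0.3122767   0.03      ] [ 0.4938399  -0.31040816  0.018     ] 4.3242230641708685
```

{"fn": "servo_tool", "kwargs": {"plan": [[[-1,8,44,2,0,0,0.06],[-1,8,44,2,0,0,0.06],[-1,8,44,2,0,0,0.06],[-1,8,44,2,0,0,0.06],[-1,8,44,2,0,0,0.06],[-1,8,44,2,0,0,0.06],[-1,4,44,3,0,0,0.06],[-1,4,44,3,0,0,0.06],[-1,4,44,3,0,0,0.06],[-1,0,44,0,0,0,0.06],[-1,0,30,0,0,0,0.06],[-1,0,0,0,0,0,0]]]}}

```text
t: 1.95
tool_pos: [0.4529, 0.0891, 0.2504]
orientation: [-2.42, -2.002, 0.0]
force: [0.6, -0.8, 0.3]
opening: 0.0932
```

```bash
python3 - <<'E'
from h import *
st();a=eyes.read_camera('wrist');i=eyes.camera_info('wrist')
import pickle;pickle.dump(i,open('w2.pkl','wb'));p=proj(i,[.52,.16,.14]);print(p)
x,y=np.clip(np.int32(p),[90,70],[421,313]);cv2.imwrite('pics/w2.png',cv2.resize(a[y-70:y+71,x-90:x+91,::-1],None,fx=4,fy=4,interpolation=cv2.INTER_CUBIC));print(x-90,y-70)
E
```

```text
t 1.95 pos [0.4529 0.0891 0.2504] Y [ 0.982 -0.187 -0.001] Z [-0.001  0.001 -1.   ] F [ 0.6 -0.8  0.3] M [-0.05 -0.07  0.02] op 93.2 q [ 0.08 -0.26  1.82  0.    1.58  0.27]
[316.13976364  99.20887613]
226 29
```

View pics/w2.png

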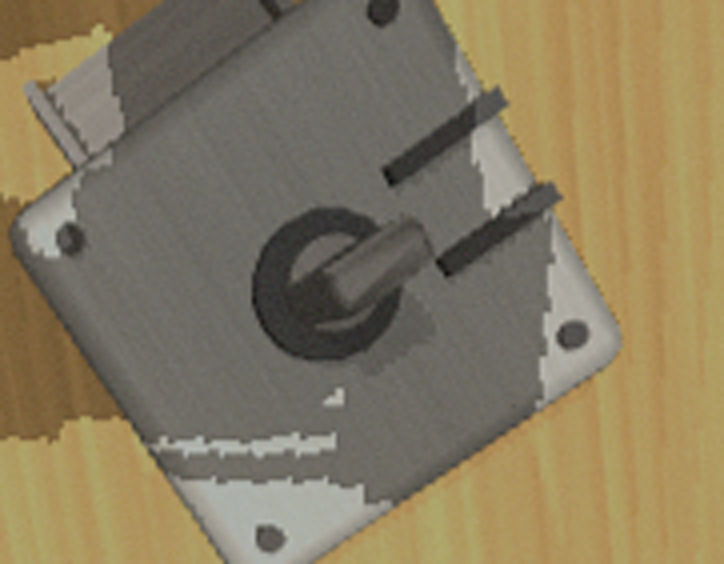

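The shaft is seen from its side, with the base near (325,290) and the top near (405,238). The rails run from (390,178) to (500,95) and from (445,268) to (555,190). I'll measure the frame from the rails and corner screws, then look from right above.

```bash
python3 - <<'E'
from h import *
import pickle;i=pickle.load(open('w2.pkl','rb'))
P=lambda u,v,z:ray(i,226+u/4,29+v/4,z)
s=np.array([P(*p,.062) for p in[(383,12),(68,238),(270,537),(572,333)]]);print(np.round(s,4),s.mean(0))
ang=lambda d:np.degrees(np.arctan2(d[1],d[0]))
print([ang(s[0]-s[1]),ang(s[3]-s[2]),ang(s[1]-s[2])-90,ang(s[0]-s[3])-90])
m=(P(500,95,.07)+P(555,190,.07))/2;n=(P(390,178,.07)+P(445,268,.07))/2;print(m,n,ang(m-n))
print('boss',P(327,284,.072))
E
```

```text
[[0.551  0.2277 0.062 ]
 [0.4586 0.1883 0.062 ]
 [0.4999 0.0964 0.062 ]
 [0.5918 0.137  0.062 ]] [0.52532495 0.16236779 0.062     ]
[np.float64(23.097835153100934), np.float64(23.84391628924565), np.float64(24.211307717365344), np.float64(24.18105859740473)]
[0.58217627 0.18778802 0.07      ] [0.55120281 0.17341519 0.07      ] 24.893041918933264
boss [0.52478783 0.16263474 0.072     ]
```

{"fn": "servo_tool", "kwargs": {"plan": [[[-1,25,0,-10,0,0,0.1],[-1,25,0,-10,0,0,0.1],[-1,0,0,0,0,0,0.1],[-1,0,0,0,0,0,0.1],[-1,0,0,0,0,0,0]]]}}

```text
t: 2.5
tool_pos: [0.5033, 0.0849, 0.2301]
orientation: [-1.981, -2.438, 0.002]
force: [0.2, -0.4, -0.2]
opening: 0.0933
```

```bash
python3 - <<'E'
from h import *
st();a=eyes.read_camera('wrist');i=eyes.camera_info('wrist')
import pickle;pickle.dump(i,open('w3.pkl','wb'));p=proj(i,[.52,.16,.14]);print(p)
x,y=np.clip(np.int32(p),[60,45],[451,338]);cv2.imwrite('pics/w3.png',cv2.resize(a[y-45:y+46,x-60:x+61,::-1],None,fx=6,fy=6,interpolation=cv2.INTER_CUBIC));print(x-60,y-45)
E
```

```text
t 2.5 pos [0.5033 0.0849 0.2301] Y [ 0.979  0.205 -0.001] Z [-0.001 -0.001 -1.   ] F [ 0.2 -0.4 -0.2] M [-0.04 -0.13 -0.01] op 93.3 q [ 0.07 -0.11  1.73 -0.    1.52 -0.14]
[294.3549803  115.85311126]
234 70
```

View pics/w3.png

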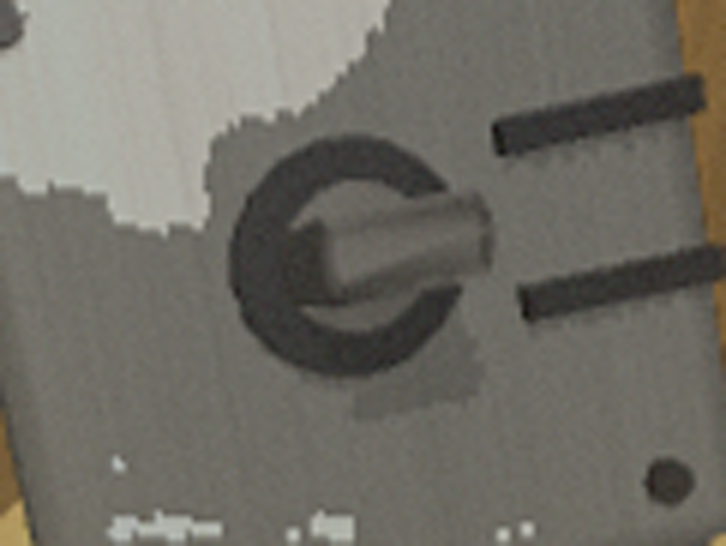

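The shaft's long side lies roughly along the channel, so the normal is about 80–90° off. The box measurements put the axis at (0.525, 0.162) and the channel at about 24.2°. I'll set the jaws across the present flats, with y at -66°, and descend.

{"fn": "servo_tool", "kwargs": {"plan": [[[-1,2,8,0,0,0,-0.136],[-1,2,8,0,0,0,-0.136],[-1,2,8,0,0,0,-0.136],[-1,2,8,0,0,0,-0.136],[-1,2,8,0,0,0,-0.136],[-1,2,8,0,0,0,-0.136],[-1,2,8,0,0,0,-0.136],[-1,2,8,0,0,0,-0.136],[-1,3,7,0,0,0,-0.136],[-1,3,6,0,0,0,-0.136],[-1,0,0,0,0,0,0],[-1,0,0,0,0,0,0]]]}}

```text
t: 3.75
tool_pos: [0.5251, 0.1633, 0.2307]
orientation: [3.072, 0.655, -0.0]
force: [0.5, -0.1, 0.0]
opening: 0.0929
```

{"fn": "servo_tool", "kwargs": {"plan": [[[-1,0,0,-40,0,0,0],[-1,0,0,-40,0,0,0],[-1,0,0,-40,0,0,0],[-1,0,0,0,0,0,0],[1,0,0,0,0,0,0],[1,0,0,0,0,0,0],[1,0,0,0,0,0,0],[1,0,0,0,0,0,0],[1,0,0,0,0,0,0],[1,0,0,0,0,0,0],[1,0,0,0,0,0,0]]], "force": 5}}

```text
t: 4.85
tool_pos: [0.5251, 0.1642, 0.1108]
orientation: [-3.073, -0.653, -0.0]
force: [-0.7, -0.4, 0.2]
opening: 0.0412
```

```bash
python3 -c "
from h import *
st()"
```

```text
t 4.85 pos [0.5251 0.1642 0.1108] Y [ 0.407 -0.914  0.   ] Z [ 0.  0. -1.] F [-0.7 -0.4  0.2] M [-0.01  0.01  0.08] op 41.2 q [0.21 0.09 1.76 0.   1.3  1.36]
```

{"fn": "servo_tool", "kwargs": {"plan": [[[1,0,0,0,0,0,0],[1,0,0,0,0,0,0],[1,0,0,0,0,0,0],[1,0,0,0,0,0,0],[1,0,0,0,0,0,0],[1,0,0,0,0,0,0]]]}}

```text
t: 5.45
tool_pos: [0.5248, 0.1645, 0.1106]
orientation: [-3.072, -0.653, 0.001]
force: [-2.7, 4.8, -0.9]
opening: 0.0119
```

```bash
python3 -c "
from h import *
st()"
```

```text
t 5.45 pos [0.5248 0.1645 0.1106] Y [ 0.407 -0.914 -0.001] Z [-0.     0.001 -1.   ] F [-2.7  4.8 -0.9] M [ 0.59  0.31 -0.01] op 11.9 q [0.21 0.09 1.76 0.   1.3  1.36]
```

Opening is 11.9 mm, so the jaws are square on the flats. There is a small side force; I'll recentre, grip harder, and turn 90°.

{"fn": "servo_tool", "kwargs": {"plan": [[[1,-0.4,0.9,0,0,0,0],[1,0,0,0,0,0,0],[1,0,0,0,0,0,0]]], "force": 15}}

```text
t: 5.75
tool_pos: [0.5248, 0.1646, 0.1105]
orientation: [3.072, 0.653, 0.0]
force: [1.6, -1.1, -1.1]
opening: 0.0119
```

```bash
python3 -c "
from h import *
st()"
```

```text
t 5.75 pos [0.5248 0.1646 0.1105] Y [ 0.406 -0.914  0.001] Z [ 0.    -0.001 -1.   ] F [ 1.6 -1.1 -1.1] M [-0.17 -0.03 -0.01] op 11.9 q [ 0.21  0.09  1.76 -0.    1.3   1.36]
```

{"fn": "servo_tool", "kwargs": {"plan": [[[1,0,0,0,0,0,0.131],[1,0,0,0,0,0,0.131],[1,0,0,0,0,0,0.131],[1,0,0,0,0,0,0.131],[1,0,0,0,0,0,0.131],[1,0,0,0,0,0,0.131],[1,0,0,0,0,0,0.131],[1,0,0,0,0,0,0.131],[1,0,0,0,0,0,0.131],[1,0,0,0,0,0,0.131],[1,0,0,0,0,0,0.131],[1,0,0,0,0,0,0.131]]]}}

```text
t: 6.95
tool_pos: [0.524, 0.1649, 0.1105]
orientation: [-1.702, -2.639, 0.002]
force: [-4.6, -1.9, 1.6]
opening: 0.0118
```

{"fn": "servo_tool", "kwargs": {"plan": [[[1,0,0,0,0,0,0],[1,0,0,0,0,0,0],[1,0,0,0,0,0,0]]]}}

```text
t: 7.25
tool_pos: [0.524, 0.1649, 0.1105]
orientation: [-1.715, -2.631, 0.002]
force: [-6.0, -1.2, 3.2]
opening: 0.012
```

```bash
python3 -c "
from h import *
s=st();y=Rn.from_rotvec(s['orientation']).as_matrix()[:,1];print(np.degrees(np.arctan2(y[1],y[0])))"
```

```text
t 7.25 pos [0.524  0.1649 0.1105] Y [ 0.915  0.404 -0.002] Z [-0.001 -0.    -1.   ] F [-6.  -1.2  3.2] M [-0.13  0.55  0.04] op 12.0 q [ 0.21  0.09  1.76 -0.    1.3  -0.2 ]
23.81654124323173
```

The shaft is turned: y is at 23.8°, and the channel is at 24.2°. I'll open, lift and go back to the collar.

{"fn": "servo_tool", "kwargs": {"plan": [[[-1,0,0,0,0,0,0],[-1,0,0,0,0,0,0],[-1,0,0,0,0,0,0],[-1,0,0,0,0,0,0],[-1,0,0,10,0,0,0],[-1,0,0,40,0,0,0],[-1,0,0,45,0,0,0],[-1,0,0,35,0,0,0],[-1,0,0,0,0,0,0]]]}}

```text
t: 8.15
tool_pos: [0.5279, 0.1658, 0.2486]
orientation: [1.705, 2.629, 0.013]
force: [1.5, -0.6, 0.2]
opening: 0.0791
```

{"fn": "servo_tool", "kwargs": {"plan": [[[-1,-8,-30,0,0,0,-0.134],[-1,-8,-36,0,0,0,-0.134],[-1,-8,-36,0,0,0,-0.134],[-1,-9,-36,0,0,0,-0.134],[-1,-9,-36,0,0,0,-0.134],[-1,-9,-36,0,0,0,-0.134],[-1,-9,-36,0,0,0,-0.134],[-1,-9,-36,0,0,0,-0.134],[-1,-9,-36,0,0,0,-0.134],[-1,-9,-36,0,0,0,-0.134],[-1,-9,-36,0,0,0,-0.134],[-1,-9,-36,0,0,0,-0.134]]]}}

```text
t: 9.35
tool_pos: [0.419, -0.2624, 0.2409]
orientation: [3.086, 0.589, 0.001]
force: [0.6, 0.5, 0.5]
opening: 0.0931
```

{"fn": "servo_tool", "kwargs": {"plan": [[[-1,-9,-36,-20,0,0,-0.134],[-1,-9,-20,-20,0,0,-0.134],[-1,0,0,0,0,0,0],[-1,0,0,0,0,0,0]]]}}

```text
t: 9.75
tool_pos: [0.4013, -0.3167, 0.2004]
orientation: [-3.135, -0.182, 0.001]
force: [0.5, 0.3, 0.6]
opening: 0.093
```

```bash
python3 - <<'E'
from h import *
st();a=eyes.read_camera('wrist');i=eyes.camera_info('wrist')
import pickle;pickle.dump(i,open('w4.pkl','wb'));p=proj(i,[.469,-.312,.03]);print(p)
x,y=np.clip(np.int32(p),[60,45],[451,338]);cv2.imwrite('pics/w4.png',cv2.resize(a[y-45:y+46,x-60:x+61,::-1],None,fx=6,fy=6,interpolation=cv2.INTER_CUBIC));print(x-60,y-45)
E
```

```text
t 9.75 pos [ 0.4013 -0.3167  0.2004] Y [ 0.116 -0.993 -0.001] Z [-0.001  0.001 -1.   ] F [0.5 0.3 0.6] M [0.04 0.03 0.  ] op 93.0 q [-0.77 -0.09  1.77  0.    1.47  0.69]
[258.84149225 119.47507388]
198 74
```

View pics/w4.png

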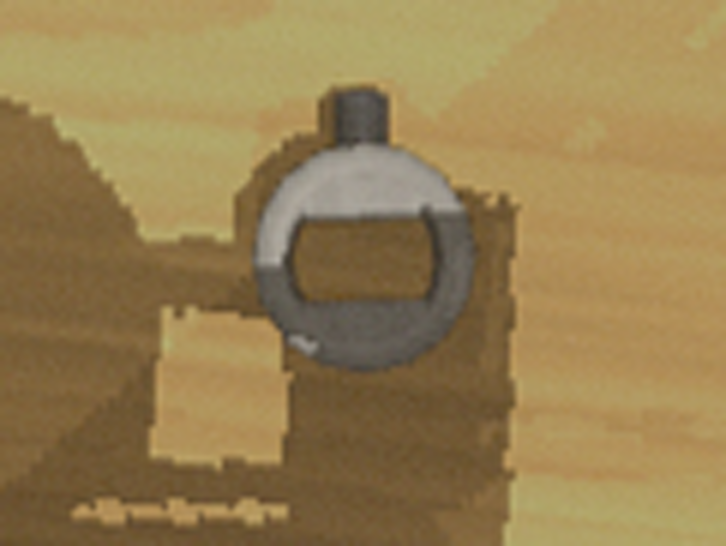

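The collar ring's top centre is at crop (363,258), with the stub centred at (360,113). The bore's flat edge runs from (300,218) to (430,212).

```bash
python3 - <<'E'
from h import *
import pickle;i=pickle.load(open('w4.pkl','rb'))
P=lambda u,v,z:ray(i,198+u/6,74+v/6,z)
ang=lambda d:np.degrees(np.arctan2(d[1],d[0]))
c=P(363,258,.03);k=P(358,92,.017);print(c,k,ang(k-c),np.linalg.norm((k-c)[:2]))
e=P(430,213,.03)-P(300,218,.03);print(ang(e)+90)
e=P(435,299,.03)-P(300,301,.03);print(ang(e)+90)
E
```

```text
[ 0.47149895 -0.31133104  0.03      ] [ 0.50036826 -0.30706809  0.017     ] 8.39979756581055 0.029182353795727624
8.853591569332906
7.559567497907594
```

{"fn": "servo_tool", "kwargs": {"plan": [[[-1,35,3,0,0,0,0.028],[-1,34,3,-20,0,0,0],[-1,0,0,-45,0,0,0],[-1,0,0,-45,0,0,0],[-1,0,0,-40,0,0,0],[-1,0,0,-20,0,0,0],[-1,0,0,-10,0,0,0],[-1,0,0,-3,0,0,0],[-1,0,0,0,0,0,0]]]}}

```text
t: 10.7
tool_pos: [0.4719, -0.3112, 0.0191]
orientation: [3.132, 0.226, 0.003]
force: [-0.3, -0.4, -0.2]
opening: 0.0933
```

{"fn": "servo_tool", "kwargs": {"plan": [[[1,0,0,0,0,0,0],[1,0,0,0,0,0,0],[1,0,0,0,0,0,0],[1,0,0,0,0,0,0],[1,0,0,0,0,0,0],[1,0,0,0,0,0,0],[1,0,0,0,0,0,0],[1,0,0,0,0,0,0],[1,0,0,0,0,0,0],[1,0,0,0,0,0,0]]], "force": 20}}

```text
t: 11.7
tool_pos: [0.4706, -0.311, 0.0176]
orientation: [-3.134, -0.224, 0.0]
force: [-0.1, -0.5, -1.0]
opening: 0.0397
```

```bash
python3 -c "
from h import *
st()"
```

```text
t 11.7 pos [ 0.4706 -0.311   0.0176] Y [ 0.142 -0.99  -0.   ] Z [-0.  0. -1.] F [-0.1 -0.5 -1. ] M [-0.05  0.03  0.  ] op 39.7 q [-0.67  0.24  1.77 -0.    1.13  0.75]
```

Gripped at 39.7 mm. Now I'll lift and carry it above the mill.

{"fn": "servo_tool", "kwargs": {"plan": [[[1,0,0,20,0,0,0],[1,0,0,45,0,0,0],[1,0,0,45,0,0,0],[1,0,0,45,0,0,0],[1,0,0,43,0,0,0],[1,4,35,0,0,0,0.02],[1,5,40,0,0,0,0.027],[1,5,40,0,0,0,0.027],[1,5,40,0,0,0,0.027],[1,5,40,0,0,0,0.027],[1,5,40,0,0,0,0.027],[1,5,40,0,0,0,0.027]]], "force": 30}}

```text
t: 12.9
tool_pos: [0.5044, -0.0343, 0.2154]
orientation: [-3.1, -0.509, 0.0]
force: [1.2, 0.4, -0.2]
opening: 0.0399
```

{"fn": "servo_tool", "kwargs": {"plan": [[[1,5,40,0,0,0,0.027],[1,5,40,0,0,0,0.027],[1,5,40,0,0,0,0.027],[1,5,40,0,0,0,0.027],[1,4,40,-5,0,0,0.01],[1,0,0,-10,0,0,0],[1,0,0,0,0,0,0],[1,0,0,0,0,0,0]]]}}

```text
t: 13.7
tool_pos: [0.5282, 0.1631, 0.2]
orientation: [3.065, 0.689, -0.003]
force: [-0.3, -0.6, -1.6]
opening: 0.04
```

```bash
python3 - <<'E'
from h import *
s=st();y=Rn.from_rotvec(s['orientation']).as_matrix()[:,1];print(np.degrees(np.arctan2(y[1],y[0])))
a=eyes.read_camera('wrist');b=eyes.read_camera('scene')
i=eyes.camera_info('scene');p=np.int32(proj(i,[.524,.164,.15]));print(p)
c=b[p[1]-45:p[1]+46,p[0]-45:p[0]+46]
print(proj(eyes.camera_info('wrist'),[.524,.164,.14]))
cv2.imwrite('pics/m1.png',np.hstack([cv2.resize(c,(384,384),interpolation=2),a[:,48:464]])[...,::-1])
E
```

```text
t 13.7 pos [0.5282 0.1631 0.2   ] Y [ 0.428 -0.904  0.   ] Z [-0.001 -0.001 -1.   ] F [-0.3 -0.6 -1.6] M [-0.02  0.03 -0.03] op 40.0 q [ 0.21  0.02  1.66 -0.    1.46  1.34]
-64.65808765587668
[263 139]
[251.54750379 214.97017091]
```

View pics/m1.png

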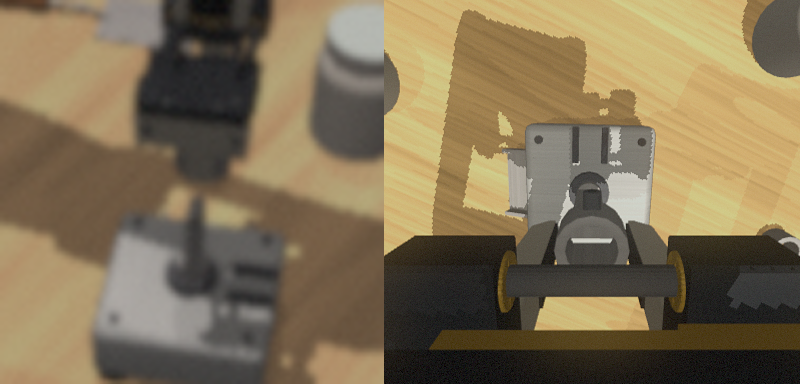

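In the wrist view the collar sits between the fingers near (591,240), its stub pointing up towards the channel at (575–607,145). The boss is at (588,188). I'll zoom in to measure where the collar sits in the tool frame.

```bash
python3 - <<'E'
from h import *
a=cv2.imread('pics/m1.png')[115:275,520:660];cv2.imwrite('pics/m2.png',cv2.resize(a,None,fx=3.75,fy=3.75,interpolation=2))
i=eyes.camera_info('wrist');import pickle;pickle.dump(i,open('w5.pkl','wb'))
f=lambda X:np.round((proj(i,X)-[48,0]+[384,0]-[520,115])*3.75)
c=np.array([.5282,.1631]);x=np.array([.904,.428]);y=np.array([.428,-.904])
for n,q,z in[('front',(.02,0),.2124),('L',(0,-.02),.2124),('R',(0,.02),.2124),('boreflat',(.0075,0),.2124),('screwtip',(.029,0),.1974)]:print(n,f([*(c+q[0]*x+q[1]*y),z]))
print('shafttop',f([.5242,.1644,.14]))
E
```

```text
front [265. 377.]
L [123. 512.]
R [408. 512.]
boreflat [265. 462.]
screwtip [265. 286.]
shafttop [252. 373.]
```

View pics/m2.png

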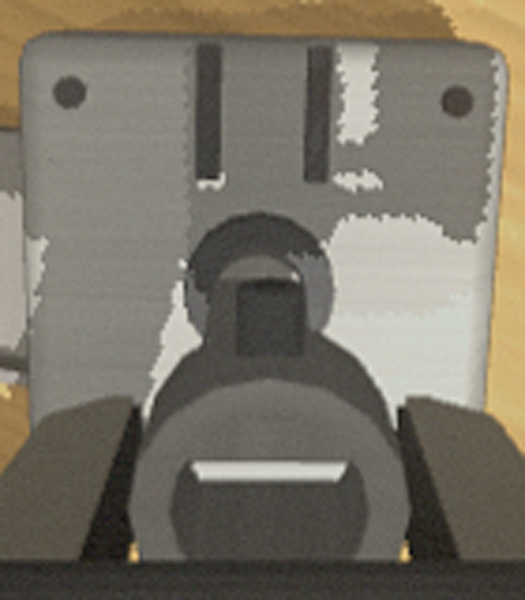

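The collar's bore flat (y≈462) and front edge (y≈380) are within about 0.5 mm of where the tool pose predicts, so the collar is centred on the TCP with its stub forward. I'll correct to the felt shaft axis and yaw, then descend to just above the top.

{"fn": "servo_tool", "kwargs": {"plan": [[[1,-3.8,1.4,0,0,0,-0.025],[1,0,0,-20,0,0,0],[1,0,0,-16,0,0,0],[1,0,0,0,0,0,0],[1,0,0,0,0,0,0],[1,0,0,0,0,0,0]]]}}

```text
t: 14.4
tool_pos: [0.5253, 0.1654, 0.1655]
orientation: [-3.073, -0.651, -0.002]
force: [0.6, -0.6, -1.8]
opening: 0.0403
```

```bash
python3 -c "
from h import *
s=st();y=Rn.from_rotvec(s['orientation']).as_matrix()[:,1];print(np.degrees(np.arctan2(y[1],y[0])))"
```

```text
t 14.4 pos [0.5253 0.1654 0.1655] Y [ 0.405 -0.914  0.   ] Z [ 0.001  0.    -1.   ] F [ 0.6 -0.6 -1.8] M [ 0.    0.04 -0.  ] op 40.3 q [0.21 0.04 1.71 0.   1.4  1.37]
-66.08051487549939
```

{"fn": "servo_tool", "kwargs": {"plan": [[[1,-1,-0.8,-4,0,0,0],[1,0,0,-4,0,0,0],[1,0,0,-4,0,0,0],[1,0,0,-3,0,0,0],[1,0,0,0,0,0,0]]]}}

```text
t: 14.9
tool_pos: [0.5234, 0.1645, 0.1488]
orientation: [3.073, 0.651, -0.002]
force: [1.3, -0.4, -1.7]
opening: 0.0399
```

```bash
python3 -c "
from h import *
s=st()"
```

```text
t 14.9 pos [0.5234 0.1645 0.1488] Y [ 0.406 -0.914 -0.   ] Z [-0.001 -0.    -1.   ] F [ 1.3 -0.4 -1.7] M [ 0.03  0.01 -0.02] op 39.9 q [ 0.21  0.05  1.73 -0.    1.37  1.36]
```

Collar bottom is about 9 mm below the shaft's top with no resistance. I'll continue down.

{"fn": "servo_tool", "kwargs": {"plan": [[[1,0.6,0,-5,0,0,0],[1,0,0,-5,0,0,0],[1,0,0,-5,0,0,0],[1,0,0,0,0,0,0],[1,0,0,0,0,0,0]]]}}

```text
t: 15.4
tool_pos: [0.5243, 0.1646, 0.1343]
orientation: [-3.073, -0.652, 0.001]
force: [0.3, 0.6, -1.7]
opening: 0.0397
```

```bash
python3 -c "
from h import *
s=st()"
```

```text
t 15.4 pos [0.5243 0.1646 0.1343] Y [ 0.406 -0.914 -0.   ] Z [-0.001 -0.    -1.   ] F [ 0.3  0.6 -1.7] M [ 0.05 -0.01  0.04] op 39.7 q [0.21 0.06 1.74 0.   1.34 1.36]
```

{"fn": "servo_tool", "kwargs": {"plan": [[[1,0,0,-5,0,0,0],[1,0,0,-5,0,0,0],[1,0,0,-5,0,0,0],[1,0,0,-5,0,0,0],[1,0,0,0,0,0,0],[1,0,0,0,0,0,0],[1,0,0,0,0,0,0]]]}}

```text
t: 16.1
tool_pos: [0.5247, 0.1647, 0.1149]
orientation: [3.073, 0.651, 0.001]
force: [-0.2, 0.1, -1.2]
opening: 0.0399
```

```bash
python3 - <<'E'
from h import *
s=st();y=Rn.from_rotvec(s['orientation']).as_matrix()[:,1];print(np.degrees(np.arctan2(y[1],y[0])))
a=eyes.read_camera('wrist')
b=eyes.read_camera('scene');i=eyes.camera_info('scene');p=np.int32(proj(i,[.524,.164,.12]))
c=b[p[1]-40:p[1]+41,p[0]-40:p[0]+41]
cv2.imwrite('pics/f1.png',np.hstack([cv2.resize(c,(400,400),interpolation=2),cv2.resize(a[120:280,175:335],(400,400),interpolation=2)])[...,::-1]);st()
E
```

```text
t 16.1 pos [0.5247 0.1647 0.1149] Y [ 0.406 -0.914  0.   ] Z [ 0.  0. -1.] F [-0.2  0.1 -1.2] M [ 0.06 -0.02  0.  ] op 39.9 q [ 0.21  0.08  1.76 -0.    1.3   1.36]
-66.06324116718639
t 16.2 pos [0.5248 0.1647 0.115 ] Y [ 0.406 -0.914  0.   ] Z [ 0.001  0.    -1.   ] F [-0.5  0.2 -1.6] M [ 0.   -0.01  0.01] op 40.0 q [0.21 0.08 1.76 0.   1.3  1.36]
```

View pics/f1.png

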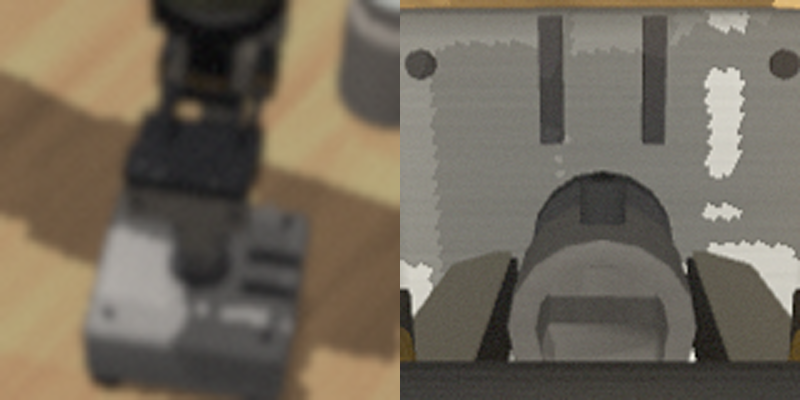

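The final view shows the collar round the shaft with its stub pointing up the channel, in the middle between the rails (x≈602). Ring size and position in the image are unchanged, so it hasn't slipped, and the forces are small. I'm handing in.

```bash
python3 -c "
from h import *
job.close_job();st()"
```

```text
the job is handed in; nothing more can be done
the job is handed in; nothing more can be done
```

The collar is over the shaft's flats with its set-screw pointing out along the channel. The gripper still holds it, with the grip set to 30 N. I handed the job in at about 16 s of the 70 s; the hand-in gives no verdict.

- **Shaft:** closing the fingers on it gave 11.9 mm, so they were square on the flats. I turned it about 90°, which left the flats' normal at 23.8°. The channel measured between 24° and 25.3° depending on the view.
- **Collar:** I gripped the grey ring with the screw across y, at an opening of 40 mm. It went down over the flats with under 2 N of force.
- **Last checks:** by arm pose, the lower face is about 15 mm above the shoulder and its top is about 13 mm below the shaft's top. It is level, and within 1 mm of the axis felt by the fingers. The wrist picture showed the screw midway between the rails and no sign of the collar slipping.
- **Disagreement:** the camera and the fingers differed by about 2 mm on where the shaft's axis is, which is about the calibration error. I used the finger value, and the collar went on freely.
- **Other things on the stall:** I felt no contact with any of them, but did not check them all again in a final picture.

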